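# Set the free-standing bench timer for a glue-up

### The job

The slug is glued: set the bench timer for it. Pressing the loose timer down on its mat through its dial so that it neither turns nor slides (about 15 N holds it, more than 30 N is too hard on it), wind the dial clockwise all the way to its stop, turn it back so that its pointer stands at the long thick mark, then let go and push the round start button fully down and release it. Do not disturb the things standing around.

Things in the scene. Friction and masses are not known exactly. Their poses are not given: they have to be found in the camera images.
- timer: free-standing grey timer box, 100 (x) x 130 (y) x 44 mm, about 0.4 kg, on four hard slippery feet; origin at the centre of its underside, z up, x level, pointing away from the front wall with the slots. Flat deck 44 mm up. Dial axis at x 0, y +18 mm; start button at x 0, y -44 mm. Unless pressed down by 10 N or more, the timer turns along with its stiff dial (0.16 N m)
- dial_grip (a point): centre of the bar grip on the dial, 70 mm above the timer's underside. The bar is 56 mm long (along x, towards the pointer end with the white line), 14 mm thick (y), and reaches 12 mm above and below this point. It stands on a flat round skirt, 66 mm across, that turns with it, its face 12 mm below this point: fingertips astride the bar can rest on it to push the timer down
- dial (a joint): angle of the dial (rad), 0 to 1.5, grows clockwise seen from above; 1.5 is the wound-up stop. It stays where it is left. Seven marks on the deck stand at 0, 0.25, 0.5 ... 1.5; the third, at 0.5, is the long thick one. At 0.75 the pointer points to the front wall (the timer's -x); at 0 it stands 0.75 rad counter-clockwise of that
- start_top (a point): centre of the top face of the round steel start button, 25 mm across, 54 mm above the timer's underside
- start (a joint): travel of the spring start button (m): 0 up, 0.004 fully down; it takes about 2 N to move and 5.5 N to reach the bottom, and springs back
- timer_edge (a point): middle of the timer's front wall, half-way up the wall
- mat: black rubber mat fixed to the bench, 260 (x) x 320 (y) x 4 mm, origin at the centre of its underside; the timer stands on it
- slug_cured: light slug tube standing on the mat, 32 mm across, 65 mm high, origin at its foot; leave alone
- glue: glue bottle standing on the mat, 32 mm across, 112 mm high, origin at its foot; leave alone
- slug_a: dark slug tube standing on the bench, 35 mm across, 69 mm high, origin at its foot; leave alone
- slug_b: light slug tube standing on the bench, 26 mm across, 60 mm high, origin at its foot; leave alone
- tape: roll of grey tape lying on the bench, 80 mm across, 39 mm high; leave alone
- key: hex key lying on the bench, 35 x 124 x 8 mm; leave alone
- block: sanding block on the bench, 66 x 98 x 25 mm; leave alone

How it is judged:
By the outcome, as a careful person would: the job done as asked, in the order asked, and still so for the second after the job is handed in, with the robot touching nothing.
It also fails if it takes over 58 s, if anything falls off the work surface, if the arm or the gripper's body presses on something with over 40 N, if the wrist force passes 120 N, or if a joint passes its speed limit or range.

### The arm

A 6-joint arm with a two-finger parallel gripper is mounted at the origin on a cart in front of the work surface, level with it; the furniture and walls round the work are solid. World frame = base frame: x ahead of the robot, y to its left, z up, the work surface at z = 0. Lengths are in m, angles in rad, forces in N, time in s.
With the tool pointing down it reaches from about 0.375 to 0.9 m from the base axis. Payload 3.1 kg.
Tool frame: the origin (TCP) lies on the mounting face of the last link; the fingertips stand 173 mm ahead of it and the grasp point (between the pads) lies 155 mm ahead of it; z points along the fingers, y is the line along which they close (so a half turn about z gives the same grasp; the last joint's range is limited). The gripper opens to 85 mm and grips with 20 to 120 N. Pads are 22 mm wide; open, the fingers measure 114 mm over their backs; the gripper's body (76 mm by 85 mm) begins 54 mm behind the grasp point. The pads swing forward as they close: fully open they stand 13 mm farther back than shut.
Start: joints at [1.107, 0.527, 1.433, -0, 1.181, -0.178], TCP at [0.176, 0.6, 0.405] pointing down, gripper open.
Joint ranges: [-3.08, 3.08], [-0.75, 2.2], [0.22, 2.44], [-1.43, 4.57], [0, 2.65], [-2.85, 2.85]. Speed limits (rad/s): [2.79, 2.79, 3.14, 3.14, 3.14, 3.14].

### API

Orientations are given as a unit quaternion [w, x, y, z].
In Python, from station import bot gives the robot as it stands. The module is installed in compiled form; this text tells all that it offers.
- The arm moves only by the tool play_rows, never from a script. Its argument "rows" is a list of rows, each an object of numbers: "dx", "dy", "dz": the shift along the world's x, y, z scaled (see below); "spin": the turn about the world's z scaled (see below); "grip": the gripper command: -1 is fully open, 1 is shut, values between are in proportion. A call has 1 to 10 rows; each row shifts and turns the commanded pose from where the row before left it; what a row does not reach is not made up. The controller multiplies each number of a shift by 50 mm and each number of a turn by 2 pi rad. A row lasts 1/8 s, in which the tool goes at most 62.5 mm and 10.7 degrees, less where a joint would pass 70% of its speed; a pose out of reach is approached as far as the arm can. A call with a number of a shift or a turn outside -1 to 1 is refused whole. A call with a gripper value outside its range is refused whole. The fingers move at their own pace and stop on an object; the grip force is fixed at half the most. Time passes only in rows, so rows that do not move let the fingers close. It gives the time, the measured TCP pose, the force, the opening and the grip force at its end, in the units of the state.
- bot.get_state(): the state, without advancing time (a new reading comes with each control period).
- bot.snapshot(name): name is "scene" or "top" or "wrist"; returns a dict with "frame" (480x640x3 uint8, blue, green, red), "depth" (480x640 float32, m along the optical axis (not along the pixel's ray), 0 where there is no reading), "vertical_fov" (degrees; the focal length in pixels is half the picture's height over the tangent of half this angle, whatever the lens; pixels are square), "cx", "cy" (the principal point, pixels), "T" (4x4, takes a point from camera to world coordinates). Camera axes: x right, y down, z forward; pixel columns grow to the right and rows downward; lengths in m; the calibration is good to about 2 mm. A picture is of the moment at which its call begins.
- bot.close_job(): hands the job in; it is judged then, once.
The state is a dict: "time": time; "joint_pos": joint angles; "dq": joint speeds; "joint_efforts": joint torques, N m; "ee_pos": TCP position; "orientation": TCP orientation; "ft_force": force on the tool from outside, world axes, zero at the start; "moment": the same for the moment, N m; "width": finger opening in m; "gripper_force": force on a finger pad.
Only numpy, scipy, OpenCV 4.12 (cv2) and the standard library are available. Lean on these libraries where they do the work, as an engineer would, in place of code of your own. Each camera call takes 0.05 s, during which the arm holds its last target. There are 200 camera calls.

## Working session

There is one attempt and no reset: what is moved stays moved. The work goes in short steps, Python scripts to look and compute and a tool call to move; the robot and the scene stay as the last step left them, time stands still between calls to the robot, and variables do not carry over. Pictures are saved under pics/ and viewed, at most 10 in all, crops included, and the job is handed in when it is done.

Besides the shell and the picture viewer there is one more tool, called after "Call:" in YAML: its name, and indented under it one key for each argument. play_rows: Moves the arm, as the interface text tells. Shifts and turns lie within -1 to 1; 1 stands for 50 mm of shift or 2 pi rad of turn. Its arguments: {"type":"object","properties":{"rows":{"type":"array","items":{"type":"object","properties":{"dx":{"type":"number"},"dy":{"type":"number"},"dz":{"type":"number"},"spin":{"type":"number"},"grip":{"type":"number"}}}}},"required":["rows"]}

```bash
mkdir -p pics; cat > h.py <<'E'
import numpy as np, cv2
from station import bot
def K(s):
    f=240/np.tan(np.radians(s["vertical_fov"])/2); return f,s["cx"],s["cy"]
def ray(s,u,v,z):
    f,cx,cy=K(s); T=np.array(s["T"]); d=T[:3,:3]@np.array([(u-cx)/f,(v-cy)/f,1]); o=T[:3,3]
    return o+d*(z-o[2])/d[2]
def cloud(s):
    f,cx,cy=K(s); v,u=np.mgrid[:480,:640]; d=s["depth"]; T=np.array(s["T"])
    P=np.stack([(u-cx)/f*d,(v-cy)/f*d,d],-1)@T[:3,:3].T+T[:3,3]; P[d==0]=np.nan; return P
E
python3 - <<'E'
from h import *
for n in("top","scene"):
    s=bot.snapshot(n); cv2.imwrite(f"pics/{n}0.png",s["frame"]); np.savez(f"{n}0.npz",**s); print(n,np.round(s["T"],3).tolist(),s["vertical_fov"],s["cx"],s["cy"])
print(bot.get_state())
E
```

```text
top [[0.005, -0.996, 0.087, 0.37], [-1.0, -0.004, 0.007, 0.079], [-0.007, -0.087, -0.996, 1.312], [0.0, 0.0, 0.0, 1.0]] 55.664591403280525 327.77772302009566 240.11225488597233
scene [[0.782, -0.366, 0.505, -0.13], [-0.623, -0.451, 0.639, -0.719], [-0.006, -0.814, -0.58, 0.79], [0.0, 0.0, 0.0, 1.0]] 51.20573335026763 321.2107914030157 239.37217425611738
{'time': 0.1, 'joint_pos': array([ 1.10752149e+00,  5.28348894e-01,  1.43376096e+00,  1.70566743e-05,
        1.18140697e+00, -1.78488505e-01]), 'dq': array([ 0.00142141, -0.00094331, -0.00272014,  0.00126411,  0.00138211,
       -0.00034846]), 'joint_efforts': array([ 3.05408748e-04, -4.43306422e+01, -1.78588378e+01, -1.97035706e-04,
        3.82992293e-03, -6.20148541e-06]), 'ee_pos': array([0.17541843, 0.59955717, 0.40385029]), 'orientation': array([-3.10929939e-04,  1.41915609e-01,  9.89878293e-01, -9.10493071e-04]), 'ft_force': array([-1.41092885,  0.7204512 ,  0.35742499]), 'moment': array([-4.73476318e-06,  1.56582161e-02, -2.92191617e-02]), 'gripper_force': 0.0, 'width': 0.08545053335818406}
```

View pics/top0.png

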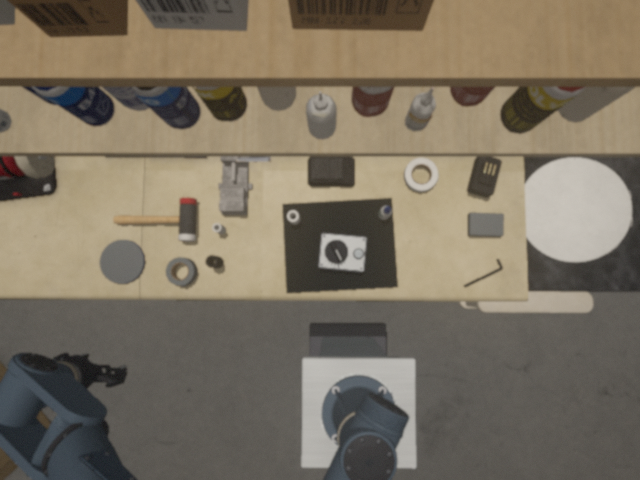

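View pics/scene0.png

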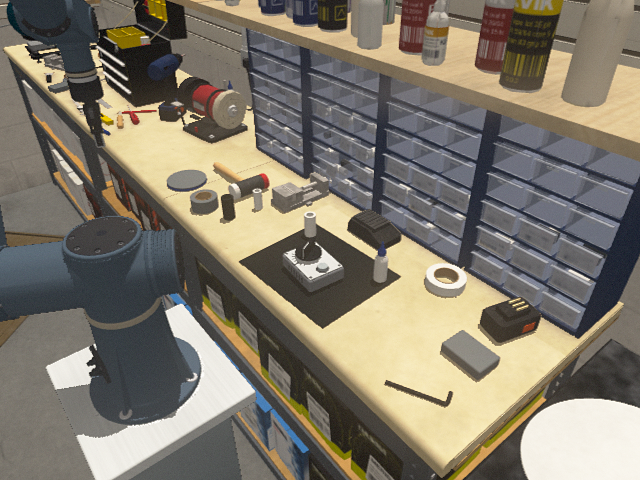

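The top view shows the timer at about (343,252), the dial at (337,251), the button at (359,253), the cured slug at (292,215) and the glue at (385,212). The front wall faces the robot. The scene view agrees.

```bash
python3 - <<'E'
from h import *
s=dict(np.load("top0.npz")); P=cloud(s)
for n,u,v,z in [("dial",337,251,.086),("btn",359,253,.058),("slug",292,215,.069),("glue",385,212,.11)]: print(n,ray(s,u,v,z).round(4),P[v,u].round(4))
b=s["frame"]; hsv=cv2.cvtColor(b,cv2.COLOR_BGR2HSV)
m=np.zeros((480,640),np.uint8); m[228:278,312:375]=(b[228:278,312:375].min(2)>110)*255
c=max(cv2.findContours(m,0,2)[0],key=cv2.contourArea); bx=cv2.boxPoints(cv2.minAreaRect(c)); print(bx)
q=np.array([ray(s,*p,.048) for p in bx]); print(q.round(4), q.mean(0))
for i in range(2): d=q[i+1]-q[i]; print(np.linalg.norm(d),np.degrees(np.arctan2(d[1],d[0])))
cv2.imwrite("pics/top1.png",cv2.resize(b[220:285,300:385],None,fx=8,fy=8,interpolation=2))
w=bot.snapshot("wrist"); print(np.round(w["T"],3).tolist(),w["vertical_fov"],w["cx"],w["cy"])
E
```

```text
dial [0.4477 0.0625 0.086 ] [0.4476 0.0625 0.0875]
btn [0.4442 0.0014 0.058 ] [0.4443 0.0013 0.0576]
slug [0.5477 0.1867 0.069 ] [0.5541 0.1906 0.024 ]
glue [ 0.5509 -0.0648  0.11  ] [ 0.5536 -0.0669  0.0924]
[[317.80676 267.02924]
 [321.11914 232.24947]
 [366.4225  236.56409]
 [363.1101  271.34387]]
[[ 0.4053  0.1151  0.048 ]
 [ 0.5024  0.1065  0.048 ]
 [ 0.4908 -0.02    0.048 ]
 [ 0.394  -0.0106  0.048 ]] [0.44812425 0.04774398 0.048     ]
0.097489274088187 -5.0530279991659715
0.1270381148235697 -95.22008979035756
[[0.281, 0.92, 0.272, 0.106], [0.96, -0.269, -0.082, 0.619], [-0.002, 0.284, -0.959, 0.372], [0.0, 0.0, 0.0, 1.0]] 68.29120368442823 320.12864340272716 243.1040196424159
```

View pics/top1.png

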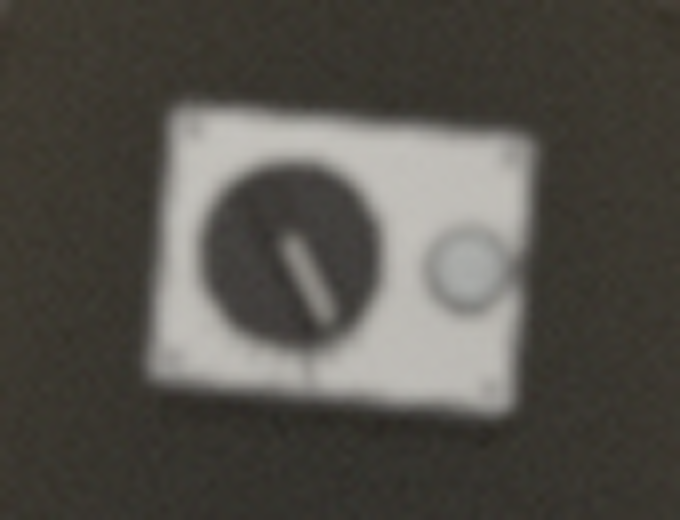

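The pointer stands near 0.17 rad, the timer yaw is about -5°, and the dial is near (0.449, 0.065). I'll fly above it and look with the wrist camera.

Call:
play_rows:
  rows:
    - {"dx": 0.55, "dy": -1, "spin": 0.012, "grip": -1}
    - {"dx": 0.55, "dy": -1, "spin": 0.012, "grip": -1}
    - {"dx": 0.55, "dy": -1, "spin": 0.012, "grip": -1}
    - {"dx": 0.55, "dy": -1, "spin": 0.012, "grip": -1}
    - {"dx": 0.55, "dy": -1, "spin": 0.012, "grip": -1}
    - {"dx": 0.55, "dy": -1, "spin": 0.012, "grip": -1}
    - {"dx": 0.55, "dy": -1, "spin": 0.012, "grip": -1}
    - {"dx": 0.55, "dy": -1, "spin": 0.012, "grip": -1}
    - {"dx": 0.55, "dy": -1, "spin": 0.012, "grip": -1}
    - {"dx": 0.55, "dy": -1, "spin": 0.012, "grip": -1}

```text
$.rows[0]: bad value
```

Call:
play_rows:
  rows:
    - {"dy": -0.7, "grip": 0.4}
    - {"grip": 0.4}
    - {"grip": 0.4}
    - {"grip": 0.4}

```text
$.rows[0]: bad value
```

```bash
python3 - <<'E'
from h import *
w=bot.snapshot("wrist"); np.savez("w1.npz",**w); cv2.imwrite("pics/w1.png",w["frame"])
s=bot.get_state(); print(s["ee_pos"],s["orientation"],s["ft_force"],s["width"])
E
```

```text
[0.17547085 0.59964826 0.40409846] [-2.18427715e-04  1.41917171e-01  9.89878300e-01 -6.48350874e-04] [ 0.40196514  0.93958031 -0.46628707] 0.08551147030805527
```

View pics/w1.png

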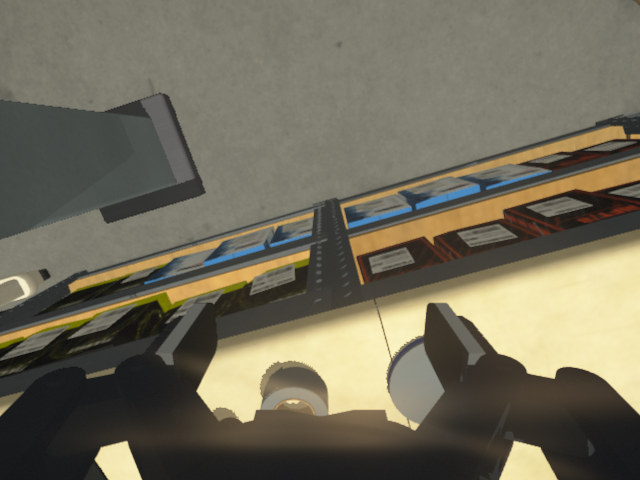

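That picture shows the arm still at its start, with the fingers at the bottom around (190,340) and (460,340). The rows were refused, probably because every field has to be given.

Call:
play_rows:
  rows:
    - {"dx": 0.55, "dy": -1, "dz": 0, "spin": 0.012, "grip": -1}
    - {"dx": 0.55, "dy": -1, "dz": 0, "spin": 0.012, "grip": -1}
    - {"dx": 0.55, "dy": -1, "dz": 0, "spin": 0.012, "grip": -1}
    - {"dx": 0.55, "dy": -1, "dz": 0, "spin": 0.012, "grip": -1}
    - {"dx": 0.55, "dy": -1, "dz": 0, "spin": 0.012, "grip": -1}
    - {"dx": 0.55, "dy": -1, "dz": 0, "spin": 0.012, "grip": -1}
    - {"dx": 0.55, "dy": -1, "dz": 0, "spin": 0.012, "grip": -1}
    - {"dx": 0.55, "dy": -1, "dz": 0, "spin": 0.012, "grip": -1}
    - {"dx": 0.55, "dy": -1, "dz": 0, "spin": 0.012, "grip": -1}
    - {"dx": 0.55, "dy": -1, "dz": 0, "spin": 0.012, "grip": -1}

```text
time: 1.45
ee_pos: [0.4512, 0.098, 0.4048]
orientation: [0.0, -0.234, 0.972, 0.0]
ft_force: [0.8, 0.2, 0.6]
width: 0.0854
gripper_force: 0.0
```

Call:
play_rows:
  rows:
    - {"dx": 0, "dy": -0.7, "dz": 0, "spin": 0, "grip": 0.4}
    - {"dx": 0, "dy": 0, "dz": 0, "spin": 0, "grip": 0.4}
    - {"dx": 0, "dy": 0, "dz": 0, "spin": 0, "grip": 0.4}
    - {"dx": 0, "dy": 0, "dz": 0, "spin": 0, "grip": 0.4}

```text
time: 1.95
ee_pos: [0.4502, 0.0659, 0.4047]
orientation: [-0.0, -0.233, 0.972, 0.0]
ft_force: [1.1, 0.9, 0.4]
width: 0.0259
gripper_force: 0.0
```

```bash
python3 - <<'E'
from h import *
w=bot.snapshot("wrist"); np.savez("w1.npz",**w); cv2.imwrite("pics/w2.png",w["frame"])
s=bot.get_state(); print(s["ee_pos"],s["orientation"],s["ft_force"],s["width"])
E
```

```text
[0.45025215 0.06590172 0.40472368] [-2.56575768e-05 -2.33378232e-01  9.72386028e-01  1.11865419e-04] [-0.14539603 -0.30286728 -0.31832025] 0.02582973095666753
```

View pics/w2.png

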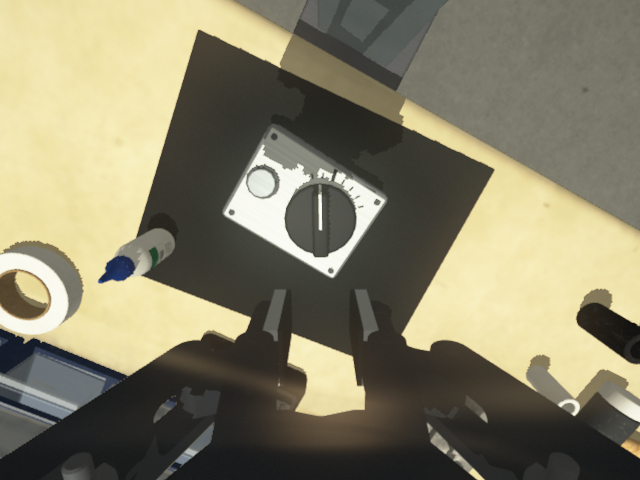

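The wrist view shows the dial centred near (320,218), with its white line running (319,182)-(321,230). The button is at (262,182), the marks run from (318,172) to (378,205), and the glue sits well away at left.

```bash
cat >> h.py <<'E'
def measure(s,c=(320,218),rad=55):
    b=s["frame"]; g=cv2.cvtColor(b,cv2.COLOR_BGR2GRAY); P=cloud(s)
    m=((P[...,2]>.075)&(P[...,2]<.1)).astype(np.uint8); M=np.zeros_like(m); cv2.circle(M,c,rad,1,-1); m*=M
    n,l,st,ce=cv2.connectedComponentsWithStats(m); i=1+np.argmax(st[1:,4]); q=np.argwhere(l==i)
    W=np.array([ray(s,x,y,.086) for y,x in q])[:,:2].astype(np.float32)
    r=cv2.minAreaRect(W); bx=cv2.boxPoints(r); e=max(bx[1]-bx[0],bx[2]-bx[1],key=np.linalg.norm)
    print("bar",np.round(r[0],4),np.round(r[1],4),np.degrees(np.arctan2(e[1],e[0])),"zmed",np.median(P[...,2][l==i]))
    L=[(x,y) for y,x in q if g[y,x]>120]
    if len(L)>10:
        Q=np.array([ray(s,x,y,.086)[:2] for x,y in L]); mu=Q.mean(0); v=np.linalg.svd(Q-mu)[2][0]; print("line",len(L),mu.round(4),np.degrees(np.arctan2(v[1],v[0])))
    m=((P[...,2]>.040)&(P[...,2]<.1)).astype(np.uint8); M=np.zeros_like(m); cv2.circle(M,c,130,1,-1); m*=M
    n,l,st,ce=cv2.connectedComponentsWithStats(m); i=l[c[1],c[0]]; k=(l==i).astype(np.uint8)
    W=np.array([P[y,x,:2] for y,x in np.argwhere((k>0)&(abs(P[...,2]-.048)<.004))],np.float32)
    r=cv2.minAreaRect(W); bx=cv2.boxPoints(r); e=max(bx[1]-bx[0],bx[2]-bx[1],key=np.linalg.norm)
    print("box",np.round(r[0],4),np.round(r[1],4),"y-axis",np.degrees(np.arctan2(e[1],e[0])))
    y=e/np.linalg.norm(e); y=y*np.sign(y[1]); print("dial from box",(np.array(r[0])+.018*y).round(4),"btn",(np.array(r[0])-.044*y).round(4))
E
python3 - <<'E'
from h import *
s=dict(np.load("w1.npz")); measure(s)
print("skirt c",ray(s,320,218,.062),"btn",ray(s,262,182,.058))
g=cv2.medianBlur(cv2.cvtColor(s["frame"],cv2.COLOR_BGR2GRAY),3)
m=np.zeros_like(g); cv2.circle(m,(320,218),50,255,-1); m=((g<85)*m).astype(np.uint8)
c=max(cv2.findContours(cv2.morphologyEx(m,cv2.MORPH_OPEN,np.ones((5,5))),0,2)[0],key=cv2.contourArea); e=cv2.fitEllipse(cv2.convexHull(c)); print(e,ray(s,*e[0],.062))
E
```

```text
bar [0.4481 0.0643] [0.0556 0.0133] 27.329538 zmed 0.08450314906643908
line 168 [0.4409 0.0604] 28.77957111851491
box [0.4478 0.0471] [0.1241 0.0941] y-axis 85.083786
dial from box [0.4493 0.065 ] btn [0.444  0.0032]
skirt c [0.44729269 0.06386613 0.062     ] btn [0.44236156 0.00395763 0.058     ]
((330.2091064453125, 221.63809204101562), (47.17578125, 73.3458251953125), 9.881192207336426) [0.4461091  0.07356584 0.062     ]
```

Call:
play_rows:
  rows:
    - {"dx": -0.04, "dy": -0.03, "dz": -0.5, "spin": 0.003, "grip": 0.4}
    - {"dx": 0, "dy": 0, "dz": -0.6, "spin": 0, "grip": 0.4}
    - {"dx": 0, "dy": 0, "dz": -0.6, "spin": 0, "grip": 0.4}
    - {"dx": 0, "dy": 0, "dz": -0.6, "spin": 0, "grip": 0.4}
    - {"dx": 0, "dy": 0, "dz": -0.4, "spin": 0, "grip": 0.4}
    - {"dx": 0, "dy": 0, "dz": -0.3, "spin": 0, "grip": 0.4}
    - {"dx": 0, "dy": 0, "dz": 0, "spin": 0, "grip": 0.4}
    - {"dx": 0, "dy": 0, "dz": 0, "spin": 0, "grip": 0.4}

```text
time: 3.0
ee_pos: [0.4487, 0.0638, 0.2551]
orientation: [0.0, -0.242, 0.97, -0.0]
ft_force: [-0.4, -0.2, 1.0]
width: 0.0254
gripper_force: 0.0
```

```bash
python3 - <<'E'
from h import *
w=bot.snapshot("wrist"); np.savez("w2.npz",**w); cv2.imwrite("pics/w3.png",w["frame"])
s=bot.get_state(); print(s["ee_pos"],s["orientation"],s["ft_force"],s["width"])
E
```

```text
[0.4488127  0.06369811 0.25532714] [ 6.72731046e-04 -2.41987345e-01  9.70279144e-01 -2.33187414e-04] [ 0.48273076  0.73548765 -0.18277377] 0.025518179664678845
```

View pics/w3.png

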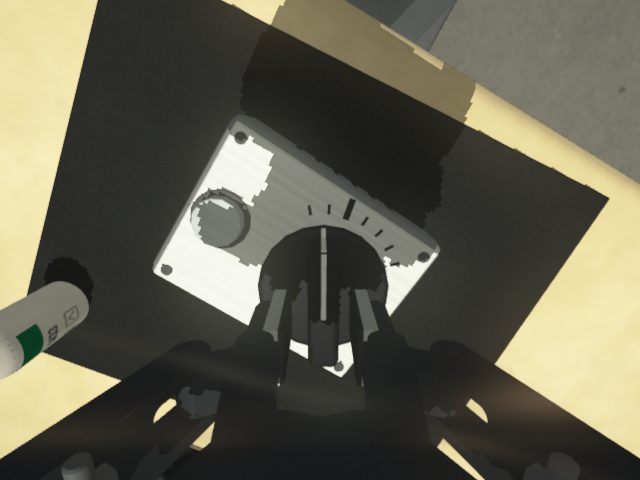

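The bar lies between the pads: bar line at u≈323, pad tips at about (284,290) and (357,290), so their middle is u≈320.5. Next I'll measure the bar again from here.

```bash
python3 - <<'E'
from h import *
s=dict(np.load("w2.npz"))
g=cv2.cvtColor(s["frame"],cv2.COLOR_BGR2GRAY)
Q=[]
for v in range(232,318):
    x=np.where(g[v,312:334]>np.max(g[v,312:334])*.7)[0]+312
    Q.append(ray(s,x.mean(),v,.086)[:2])
Q=np.array(Q); mu=Q.mean(0); d=np.linalg.svd(Q-mu)[2][0]; print("line",mu,np.degrees(np.arctan2(*d[::-1])))
d=d*np.sign(d[0]); n=np.array([-d[1],d[0]])
t=np.array(bot.get_state()["ee_pos"])[:2]; print("tcp->line along n",(mu-t)@n,n)
for v in (272,300,335,350):print(v,g[v,270:372:2].tolist())
a=ray(s,284,290,.08);b=ray(s,357,290,.08); print(a,b,"tipmid->line",(mu-(a+b)[:2]/2)@n)
print("ends",ray(s,323,228,.086),ray(s,322,345,.086), ray(s,322,366,.062))
E
```

```text
line [0.43290098 0.05614671] 27.99499149394564
tcp->line along n 0.0008010684784554837 [-0.46939438  0.88298863]
272 [56, 55, 54, 54, 52, 51, 49, 48, 48, 47, 45, 44, 44, 42, 43, 41, 39, 40, 38, 36, 36, 36, 36, 34, 35, 57, 138, 137, 89, 34, 33, 33, 33, 33, 31, 33, 34, 35, 34, 34, 34, 36, 35, 35, 36, 36, 39, 38, 39, 39, 40]
300 [68, 101, 100, 100, 100, 98, 98, 68, 48, 46, 44, 54, 48, 67, 67, 65, 64, 65, 64, 36, 37, 35, 35, 35, 34, 57, 139, 138, 69, 33, 34, 33, 32, 31, 31, 59, 60, 58, 60, 59, 35, 35, 35, 47, 93, 93, 94, 95, 94, 94, 58]
335 [46, 73, 107, 108, 46, 45, 43, 41, 40, 40, 40, 60, 61, 60, 61, 60, 59, 60, 59, 40, 47, 51, 55, 56, 55, 55, 54, 55, 54, 54, 54, 52, 45, 41, 40, 57, 56, 57, 55, 56, 35, 34, 34, 33, 34, 39, 39, 104, 105, 80, 37]
350 [40, 40, 41, 39, 41, 42, 39, 36, 37, 38, 51, 176, 238, 247, 247, 247, 247, 246, 246, 73, 43, 48, 53, 53, 51, 53, 52, 53, 51, 51, 53, 51, 44, 41, 178, 245, 245, 245, 245, 245, 243, 71, 33, 34, 35, 38, 37, 36, 35, 35, 36]
[0.44925641 0.04549135 0.08      ] [0.43420734 0.07377037 0.08      ] tipmid->line 0.001068709146012408
ends [0.41519015 0.04662652 0.086     ] [0.46234106 0.07134895 0.086     ] [0.48703318 0.08466139 0.062     ]
```

Call:
play_rows:
  rows:
    - {"dx": -0.008, "dy": 0.016, "dz": 0, "spin": 0, "grip": 0.6}
    - {"dx": 0, "dy": 0, "dz": 0, "spin": 0, "grip": 0.6}
    - {"dx": 0, "dy": 0, "dz": -0.1, "spin": 0, "grip": 0.6}
    - {"dx": 0, "dy": 0, "dz": -0.1, "spin": 0, "grip": 0.6}
    - {"dx": 0, "dy": 0, "dz": -0.06, "spin": 0, "grip": 0.6}
    - {"dx": 0, "dy": 0, "dz": 0, "spin": 0, "grip": 0.6}
    - {"dx": 0, "dy": 0, "dz": 0, "spin": 0, "grip": 0.6}

```text
time: 3.92
ee_pos: [0.4482, 0.0641, 0.2416]
orientation: [-0.0, -0.242, 0.97, 0.0]
ft_force: [-1.3, 1.2, 1.1]
width: 0.0174
gripper_force: 0.0
```

Call:
play_rows:
  rows:
    - {"dx": 0, "dy": 0, "dz": -0.04, "spin": 0, "grip": 0.6}
    - {"dx": 0, "dy": 0, "dz": -0.04, "spin": 0, "grip": 0.6}
    - {"dx": 0, "dy": 0, "dz": 0, "spin": 0, "grip": 0.6}

```text
time: 4.3
ee_pos: [0.4481, 0.0641, 0.2376]
orientation: [-0.0, -0.242, 0.97, 0.0]
ft_force: [-0.2, 0.4, -0.7]
width: 0.0172
gripper_force: 0.0
```

Call:
play_rows:
  rows:
    - {"dx": 0, "dy": 0, "dz": -0.02, "spin": 0, "grip": 0.6}
    - {"dx": 0, "dy": 0, "dz": 0, "spin": 0, "grip": 0.6}

```text
time: 4.55
ee_pos: [0.4481, 0.0641, 0.2367]
orientation: [-0.0, -0.242, 0.97, 0.0]
ft_force: [-0.7, 0.9, -0.4]
width: 0.0171
gripper_force: 0.0
```

Call:
play_rows:
  rows:
    - {"dx": 0, "dy": 0, "dz": -0.02, "spin": 0, "grip": 0.6}
    - {"dx": 0, "dy": 0, "dz": 0, "spin": 0, "grip": 0.6}

```text
time: 4.8
ee_pos: [0.4482, 0.0641, 0.2357]
orientation: [0.0, -0.242, 0.97, -0.0]
ft_force: [-0.9, -0.2, -0.0]
width: 0.0168
gripper_force: 0.0
```

Call:
play_rows:
  rows:
    - {"dx": 0, "dy": 0, "dz": -0.02, "spin": 0, "grip": 0.6}
    - {"dx": 0, "dy": 0, "dz": 0, "spin": 0, "grip": 0.6}

```text
time: 5.05
ee_pos: [0.4481, 0.0641, 0.2356]
orientation: [0.0, -0.242, 0.97, -0.0]
ft_force: [-1.4, 0.7, 9.9]
width: 0.0168
gripper_force: 5.0
```

Call:
play_rows:
  rows:
    - {"dx": 0, "dy": 0, "dz": -0.01, "spin": 0, "grip": 0.6}
    - {"dx": 0, "dy": 0, "dz": 0, "spin": 0, "grip": 0.6}

```text
time: 5.3
ee_pos: [0.448, 0.0641, 0.2355]
orientation: [0.0, -0.242, 0.97, -0.0]
ft_force: [-1.9, -0.5, 14.9]
width: 0.0171
gripper_force: 7.3
```

Call:
play_rows:
  rows:
    - {"dx": 0, "dy": 0, "dz": -0.01, "spin": 0, "grip": 0.6}
    - {"dx": 0, "dy": 0, "dz": 0, "spin": 0, "grip": 0.6}

```text
time: 5.55
ee_pos: [0.448, 0.0641, 0.2355]
orientation: [0.001, -0.242, 0.97, -0.0]
ft_force: [-2.7, 0.9, 19.4]
width: 0.0172
gripper_force: 9.7
```

Call:
play_rows:
  rows:
    - {"dx": 0, "dy": 0, "dz": 0, "spin": 0, "grip": 0.63}
    - {"dx": 0, "dy": 0, "dz": 0, "spin": 0, "grip": 0.66}
    - {"dx": 0, "dy": 0, "dz": 0, "spin": 0, "grip": 0.7}

```text
time: 5.92
ee_pos: [0.4479, 0.0645, 0.2356]
orientation: [0.001, -0.241, 0.97, 0.0]
ft_force: [-2.6, 2.1, 20.8]
width: 0.0136
gripper_force: 35.8
```

Call:
play_rows:
  rows:
    - {"dx": 0, "dy": 0, "dz": 0, "spin": -0.008, "grip": 0.7}
    - {"dx": 0, "dy": 0, "dz": 0, "spin": -0.01, "grip": 0.7}
    - {"dx": 0, "dy": 0, "dz": 0, "spin": -0.01, "grip": 0.7}
    - {"dx": 0, "dy": 0, "dz": 0, "spin": -0.01, "grip": 0.7}
    - {"dx": 0, "dy": 0, "dz": 0, "spin": 0, "grip": 0.7}

```text
time: 6.55
ee_pos: [0.4478, 0.0647, 0.2356]
orientation: [0.001, -0.124, 0.992, 0.0]
ft_force: [-2.3, 3.4, 21.6]
width: 0.0136
gripper_force: 35.9
```

```bash
python3 - <<'E'
from h import *
s=bot.get_state(); print(s["ee_pos"],s["orientation"],s["ft_force"],s["moment"],s["width"],s["gripper_force"])
w=bot.snapshot("wrist"); cv2.imwrite("pics/w4.png",w["frame"])
E
```

```text
[0.44779428 0.06469547 0.23562383] [ 6.37572715e-04 -1.23738132e-01  9.92314657e-01  3.00260906e-04] [-2.25487363  3.41322428 21.56725153] [ 0.50282589  0.51343783 -0.16772066] 0.013578704735899467 35.861108162789606
```

View pics/w4.png

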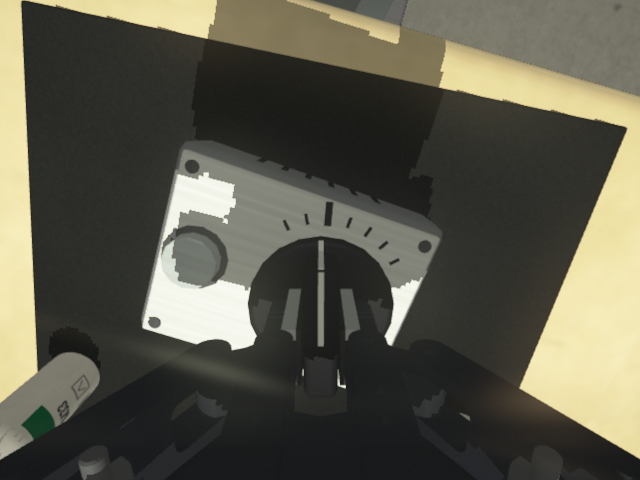

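The timer stays put: the dial line (321,240) points just short of the thick mark (329,213), and the moment is -0.17 N m as expected. I'll keep winding.

Call:
play_rows:
  rows:
    - {"dx": 0, "dy": 0, "dz": 0, "spin": -0.01, "grip": 0.7}
    - {"dx": 0, "dy": 0, "dz": 0, "spin": -0.01, "grip": 0.7}
    - {"dx": 0, "dy": 0, "dz": 0, "spin": -0.01, "grip": 0.7}
    - {"dx": 0, "dy": 0, "dz": 0, "spin": -0.01, "grip": 0.7}
    - {"dx": 0, "dy": 0, "dz": 0, "spin": -0.01, "grip": 0.7}
    - {"dx": 0, "dy": 0, "dz": 0, "spin": -0.01, "grip": 0.7}
    - {"dx": 0, "dy": 0, "dz": 0, "spin": -0.01, "grip": 0.7}
    - {"dx": 0, "dy": 0, "dz": 0, "spin": 0, "grip": 0.7}

```text
time: 7.6
ee_pos: [0.4477, 0.0651, 0.2356]
orientation: [0.001, 0.096, 0.995, 0.001]
ft_force: [-2.4, 7.1, 22.2]
width: 0.0133
gripper_force: 35.9
```

Call:
play_rows:
  rows:
    - {"dx": 0, "dy": 0, "dz": 0, "spin": -0.01, "grip": 0.7}
    - {"dx": 0, "dy": 0, "dz": 0, "spin": -0.01, "grip": 0.7}
    - {"dx": 0, "dy": 0, "dz": 0, "spin": -0.01, "grip": 0.7}
    - {"dx": 0, "dy": 0, "dz": 0, "spin": -0.01, "grip": 0.7}
    - {"dx": 0, "dy": 0, "dz": 0, "spin": -0.01, "grip": 0.7}
    - {"dx": 0, "dy": 0, "dz": 0, "spin": -0.01, "grip": 0.7}
    - {"dx": 0, "dy": 0, "dz": 0, "spin": -0.01, "grip": 0.7}
    - {"dx": 0, "dy": 0, "dz": 0, "spin": -0.01, "grip": 0.7}
    - {"dx": 0, "dy": 0, "dz": 0, "spin": -0.01, "grip": 0.7}
    - {"dx": 0, "dy": 0, "dz": 0, "spin": 0, "grip": 0.7}

```text
time: 8.85
ee_pos: [0.4479, 0.0654, 0.2356]
orientation: [0.0, 0.37, 0.929, 0.001]
ft_force: [-2.5, 8.2, 21.7]
width: 0.0138
gripper_force: 35.8
```

```bash
cat >> h.py <<'E'
def st():
    s=bot.get_state(); o=s["orientation"]; a=2*np.degrees(np.arctan2(o[2],o[1]))-90
    print("t",s["time"],"p",s["ee_pos"].round(4),"yaw",round(a,2),"pointer",round(a+90,2),"F",s["ft_force"].round(1),"M",s["moment"].round(3),"w",round(s["width"],4))
E
python3 -c "from h import *; st()"
```

```text
t 8.85 p [0.4479 0.0654 0.2356] yaw 46.56 pointer 136.56 F [-2.5  8.2 21.7] M [ 1.503  0.369 -0.159] w 0.0138
```

Call:
play_rows:
  rows:
    - {"dx": -0.005, "dy": 0.016, "dz": 0, "spin": 0, "grip": 0.7}
    - {"dx": 0, "dy": 0, "dz": 0, "spin": -0.008, "grip": 0.7}
    - {"dx": 0, "dy": 0, "dz": 0, "spin": 0, "grip": 0.7}

```text
time: 9.22
ee_pos: [0.4479, 0.0657, 0.2356]
orientation: [0.001, 0.393, 0.92, 0.001]
ft_force: [-1.9, 5.8, 19.9]
width: 0.0137
gripper_force: 35.7
```

```bash
python3 -c "from h import *; st()"
```

```text
t 9.225 p [0.4479 0.0657 0.2356] yaw 43.74 pointer 133.74 F [-1.9  5.8 19.9] M [ 0.884  0.382 -0.103] w 0.0137
```

Call:
play_rows:
  rows:
    - {"dx": 0, "dy": 0, "dz": 0, "spin": -0.004, "grip": 0.7}
    - {"dx": 0, "dy": 0, "dz": 0, "spin": 0, "grip": 0.7}

```text
time: 9.48
ee_pos: [0.4479, 0.0657, 0.2356]
orientation: [0.001, 0.404, 0.915, 0.001]
ft_force: [-1.8, 6.0, 20.5]
width: 0.0137
gripper_force: 35.6
```

```bash
python3 - <<'E'
from h import *
st(); w=bot.snapshot("wrist"); cv2.imwrite("pics/w5.png",w["frame"]); np.savez("w5.npz",**w)
E
```

```text
t 9.475 p [0.4479 0.0657 0.2356] yaw 42.33 pointer 132.33 F [-1.8  6.  20.5] M [0.957 0.399 0.051] w 0.0137
```

View pics/w5.png

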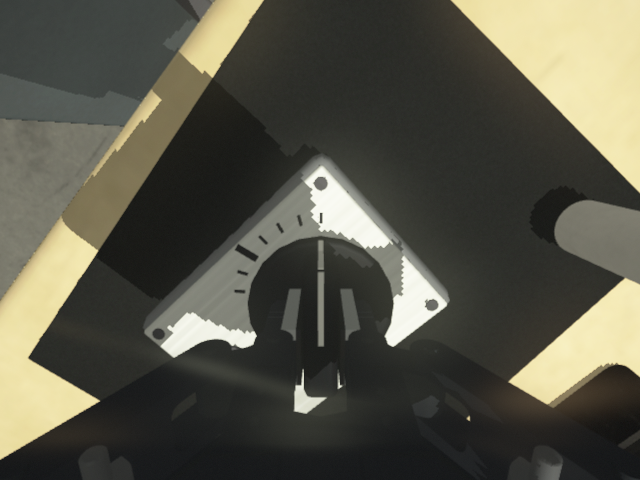

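The pointer lines up with the last mark at (320,217). I'll nudge a little further to confirm the stop.

Call:
play_rows:
  rows:
    - {"dx": 0, "dy": 0, "dz": 0, "spin": -0.003, "grip": 0.7}
    - {"dx": 0, "dy": 0, "dz": 0, "spin": 0, "grip": 0.7}

```text
time: 9.78
ee_pos: [0.4479, 0.0658, 0.2356]
orientation: [0.001, 0.412, 0.911, 0.001]
ft_force: [-2.7, 6.5, 19.9]
width: 0.0136
gripper_force: 36.8
```

```bash
python3 -c "from h import *; st()"
```

```text
t 9.775 p [0.4479 0.0658 0.2356] yaw 41.34 pointer 131.34 F [-2.7  6.5 19.9] M [0.908 0.375 0.325] w 0.0136
```

Call:
play_rows:
  rows:
    - {"dx": 0, "dy": 0, "dz": 0, "spin": 0.005, "grip": 0.7}
    - {"dx": 0, "dy": 0, "dz": 0, "spin": 0.01, "grip": 0.7}
    - {"dx": 0, "dy": 0, "dz": 0, "spin": 0.01, "grip": 0.7}
    - {"dx": 0, "dy": 0, "dz": 0, "spin": 0.01, "grip": 0.7}
    - {"dx": 0, "dy": 0, "dz": 0, "spin": 0.01, "grip": 0.7}
    - {"dx": 0, "dy": 0, "dz": 0, "spin": 0.01, "grip": 0.7}
    - {"dx": 0, "dy": 0, "dz": 0, "spin": 0.01, "grip": 0.7}
    - {"dx": 0, "dy": 0, "dz": 0, "spin": 0.01, "grip": 0.7}
    - {"dx": 0, "dy": 0, "dz": 0, "spin": 0, "grip": 0.7}

```text
time: 10.9
ee_pos: [0.4478, 0.0654, 0.2356]
orientation: [0.001, 0.188, 0.982, 0.0]
ft_force: [-2.3, 3.7, 20.5]
width: 0.0136
gripper_force: 36.7
```

```bash
python3 -c "from h import *; st()"
```

```text
t 10.9 p [0.4478 0.0654 0.2356] yaw 68.3 pointer 158.3 F [-2.3  3.7 20.5] M [0.614 0.421 0.145] w 0.0136
```

Call:
play_rows:
  rows:
    - {"dx": 0, "dy": 0, "dz": 0, "spin": 0.01, "grip": 0.7}
    - {"dx": 0, "dy": 0, "dz": 0, "spin": 0.01, "grip": 0.7}
    - {"dx": 0, "dy": 0, "dz": 0, "spin": 0.01, "grip": 0.7}
    - {"dx": 0, "dy": 0, "dz": 0, "spin": 0.01, "grip": 0.7}
    - {"dx": 0, "dy": 0, "dz": 0, "spin": 0.01, "grip": 0.7}
    - {"dx": 0, "dy": 0, "dz": 0, "spin": 0.01, "grip": 0.7}
    - {"dx": 0, "dy": 0, "dz": 0, "spin": 0.01, "grip": 0.7}
    - {"dx": 0, "dy": 0, "dz": 0, "spin": 0.01, "grip": 0.7}
    - {"dx": 0, "dy": 0, "dz": 0, "spin": 0, "grip": 0.7}

```text
time: 12.02
ee_pos: [0.4477, 0.065, 0.2356]
orientation: [0.001, -0.062, 0.998, -0.0]
ft_force: [-3.2, 0.4, 21.8]
width: 0.013
gripper_force: 36.7
```

```bash
python3 - <<'E'
from h import *
st(); w=bot.snapshot("wrist"); cv2.imwrite("pics/w6.png",w["frame"][120:420,120:520]); np.savez("w6.npz",**w)
E
```

```text
t 12.025 p [0.4477 0.065  0.2356] yaw 97.13 pointer 187.13 F [-3.2  0.4 21.8] M [0.092 0.53  0.162] w 0.013
```

View pics/w6.png

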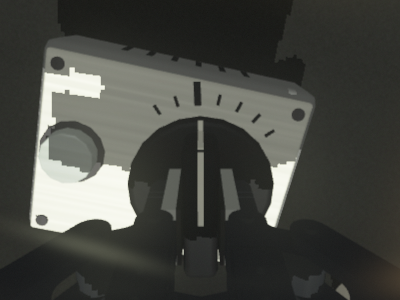

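The pointer line is at crop u≈200 and the thick mark at u≈197, so it's slightly short. I'll measure the angle between them.

```bash
cat >> h.py <<'E'
def ang(s,box_line,box_mark,thr=70):
    g=cv2.cvtColor(s["frame"],cv2.COLOR_BGR2GRAY).astype(float); out=[]
    for (u0,v0,u1,v1),z,sg in ((box_line,.086,1),(box_mark,.048,-1)):
        r=g[v0:v1,u0:u1]; Q=[]
        for i,row in enumerate(r):
            w=np.clip(sg*(row-np.median(row)),0,None); w[w<w.max()*.5]=0
            if w.max()>25: Q.append(ray(s,u0+(w*np.arange(len(w))).sum()/w.sum(),v0+i,z)[:2])
        Q=np.array(Q); mu=Q.mean(0); d=np.linalg.svd(Q-mu)[2][0]; d=d*-np.sign(d[0]); out.append((mu,np.degrees(np.arctan2(d[1],d[0]))%360)); print(len(Q),mu.round(4),out[-1][1])
    (ml,al),(mm,am)=out
    # dial axis: on the line, back from its middle
    for c in ((.4478,.0648),(.4485,.065)):
        v=mm-np.array(c); print("mark azimuth from",c,np.degrees(np.arctan2(v[1],v[0]))%360)
E
python3 - <<'E'
from h import *
ang(dict(np.load("w6.npz")),(308,244,332,344),(306,200,330,226))
P=cloud(dict(np.load("w6.npz")))
s=dict(np.load("w6.npz")); measure(s,(320,250),40)
E
```

```text
98 [0.4304 0.0624] 187.23826552410114
25 [0.4086 0.0584] 182.87520564486266
mark azimuth from (0.4478, 0.0648) 189.3011905231913
mark azimuth from (0.4485, 0.065) 189.42045588818596
bar [0.4229 0.0615] [0.0114 0.0133] -82.00439 zmed 0.083669733129908
line 126 [0.4232 0.0614] 7.340000417128731
box [0.4476 0.0544] [0.1088 0.0929] y-axis 84.569374
dial from box [0.4493 0.0723] btn [0.4434 0.0106]
```

Call:
play_rows:
  rows:
    - {"dx": 0, "dy": 0, "dz": 0, "spin": 0.006, "grip": 0.7}
    - {"dx": 0, "dy": 0, "dz": 0, "spin": 0, "grip": 0.7}

```text
time: 12.32
ee_pos: [0.4477, 0.065, 0.2356]
orientation: [0.001, -0.081, 0.997, -0.0]
ft_force: [-3.1, 0.8, 21.1]
width: 0.0136
gripper_force: 36.7
```

```bash
python3 - <<'E'
from h import *
st(); s=bot.snapshot("wrist"); np.savez("w7.npz",**s); ang(s,(308,244,332,344),(308,200,336,226))
E
```

```text
t 12.325 p [0.4477 0.065  0.2356] yaw 99.26 pointer 189.26 F [-3.1  0.8 21.1] M [0.005 0.503 0.007] w 0.0136
98 [0.4305 0.0617] 189.20816221625816
26 [0.4084 0.0585] 176.97949589769004
mark azimuth from (0.4478, 0.0648) 189.12167139316875
mark azimuth from (0.4485, 0.065) 189.24358352314474
```

The pointer is at 189.2° and the mark at 189.2°. Now I'll let go and lift.

Call:
play_rows:
  rows:
    - {"dx": 0, "dy": 0, "dz": 0, "spin": 0, "grip": 0.62}
    - {"dx": 0, "dy": 0, "dz": 0, "spin": 0, "grip": 0.58}
    - {"dx": 0, "dy": 0, "dz": 0.03, "spin": 0, "grip": 0.55}
    - {"dx": 0, "dy": 0, "dz": 0.05, "spin": 0, "grip": 0.45}
    - {"dx": 0, "dy": 0, "dz": 0.2, "spin": 0, "grip": 0.4}
    - {"dx": 0, "dy": 0, "dz": 0.5, "spin": 0, "grip": 0.4}
    - {"dx": 0, "dy": 0, "dz": 0.8, "spin": 0, "grip": 0.4}
    - {"dx": 0, "dy": 0, "dz": 0.6, "spin": 0, "grip": 0.4}
    - {"dx": 0, "dy": 0, "dz": 0, "spin": 0, "grip": 1}
    - {"dx": 0, "dy": 0, "dz": 0, "spin": 0, "grip": 1}

```text
time: 13.62
ee_pos: [0.4475, 0.065, 0.3424]
orientation: [-0.0, -0.081, 0.997, 0.0]
ft_force: [0.0, -0.1, -0.4]
width: -0.0001
gripper_force: 0.0
```

```bash
python3 - <<'E'
from h import *
st(); w=bot.snapshot("wrist"); cv2.imwrite("pics/w8.png",w["frame"]); np.savez("w8.npz",**w)
E
```

```text
t 13.625 p [0.4475 0.065  0.3424] yaw 99.25 pointer 189.25 F [ 0.  -0.1 -0.4] M [-0.039  0.01   0.02 ] w -0.0001
```

View pics/w8.png

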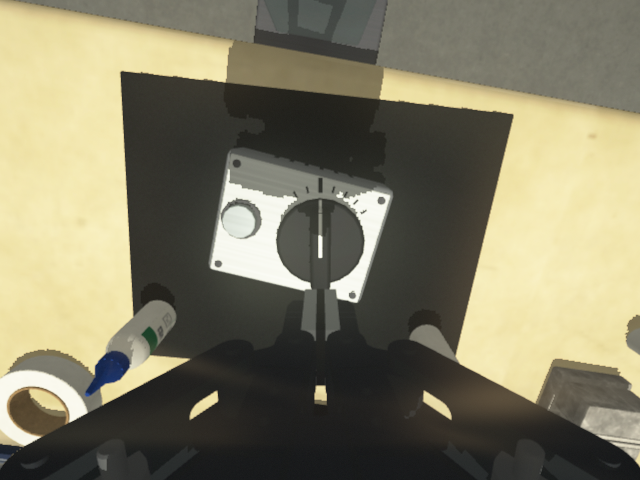

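The dial line at u≈320 meets the thick mark at (320,185), and the button is at (240,220).

```bash
python3 - <<'E'
from h import *
s=dict(np.load("w8.npz")); ang(s,(310,200,330,255),(312,180,328,192)); 
P=cloud(s); k=np.zeros((480,640),bool); k[195:245,215:265]=1
b=k&(P[...,2]>.0545)&(P[...,2]<.07); q=P[b]; print("btn",b.sum(),np.median(q,0),(q.min(0)+q.max(0))/2, ray(s,240,220,.058))
m=(abs(P[...,2]-.048)<.004); m[:130]=0; m[310:]=0; m[:,:200]=0; m[:,400:]=0; W=P[m][:,:2].astype(np.float32); r=cv2.minAreaRect(W); print(r)
E
```

```text
55 [0.4312 0.0618] 188.75664428086543
12 [0.4092 0.0583] 189.22602903597354
mark azimuth from (0.4478, 0.0648) 189.51258179838348
mark azimuth from (0.4485, 0.065) 189.62994813691736
btn 847 [0.44353496 0.00369735 0.05669706] [0.44387956 0.00364101 0.05659506] [0.44205889 0.00454485 0.058     ]
((0.4474330544471741, 0.04722679406404495), (0.12394585460424423, 0.0933036133646965), 84.58006286621094)
```

Call:
play_rows:
  rows:
    - {"dx": -0.08, "dy": -0.63, "dz": 0, "spin": 0, "grip": 1}
    - {"dx": 0, "dy": -0.6, "dz": 0, "spin": 0, "grip": 1}
    - {"dx": 0, "dy": 0, "dz": -0.5, "spin": 0, "grip": 1}
    - {"dx": 0, "dy": 0, "dz": -0.6, "spin": 0, "grip": 1}
    - {"dx": 0, "dy": 0, "dz": -0.6, "spin": 0, "grip": 1}
    - {"dx": 0, "dy": 0, "dz": -0.3, "spin": 0, "grip": 1}
    - {"dx": 0, "dy": 0, "dz": -0.1, "spin": 0, "grip": 1}
    - {"dx": 0, "dy": 0, "dz": 0, "spin": 0, "grip": 1}

```text
time: 14.68
ee_pos: [0.4437, 0.0034, 0.2371]
orientation: [-0.001, -0.081, 0.997, 0.0]
ft_force: [0.6, 0.5, 0.0]
width: 0.0
gripper_force: 0.0
```

Call:
play_rows:
  rows:
    - {"dx": 0, "dy": 0, "dz": -0.06, "spin": 0, "grip": 1}
    - {"dx": 0, "dy": 0, "dz": -0.04, "spin": 0, "grip": 1}
    - {"dx": 0, "dy": 0, "dz": 0, "spin": 0, "grip": 1}

```text
time: 15.05
ee_pos: [0.444, 0.0034, 0.2329]
orientation: [0.0, -0.081, 0.997, -0.0]
ft_force: [-0.8, 0.3, -0.1]
width: 0.0004
gripper_force: 0.0
```

Call:
play_rows:
  rows:
    - {"dx": 0, "dy": 0, "dz": -0.04, "spin": 0, "grip": 1}
    - {"dx": 0, "dy": 0, "dz": 0, "spin": 0, "grip": 1}

```text
time: 15.3
ee_pos: [0.444, 0.0034, 0.2309]
orientation: [0.0, -0.081, 0.997, -0.0]
ft_force: [0.1, 0.6, 2.3]
width: 0.0001
gripper_force: 1.1
```

Contact at 2.3 N. Pressing on.

Call:
play_rows:
  rows:
    - {"dx": 0, "dy": 0, "dz": -0.04, "spin": 0, "grip": 1}
    - {"dx": 0, "dy": 0, "dz": -0.04, "spin": 0, "grip": 1}
    - {"dx": 0, "dy": 0, "dz": 0, "spin": 0, "grip": 1}

```text
time: 15.68
ee_pos: [0.444, 0.0034, 0.2274]
orientation: [0.0, -0.081, 0.997, -0.0]
ft_force: [-0.1, -0.3, 10.2]
width: 0.0
gripper_force: 5.2
```

Call:
play_rows:
  rows:
    - {"dx": 0, "dy": 0, "dz": -0.016, "spin": 0, "grip": 1}
    - {"dx": 0, "dy": 0, "dz": 0, "spin": 0, "grip": 1}

```text
time: 15.92
ee_pos: [0.4439, 0.0034, 0.2272]
orientation: [0.001, -0.081, 0.997, -0.0]
ft_force: [-1.4, 0.4, 18.2]
width: -0.0001
gripper_force: 9.0
```

The button is at the bottom: the force rises steeply with no more travel. Release and retreat.

Call:
play_rows:
  rows:
    - {"dx": 0, "dy": 0, "dz": 0.06, "spin": 0, "grip": 1}
    - {"dx": 0, "dy": 0, "dz": 0.1, "spin": 0, "grip": 1}
    - {"dx": 0, "dy": 0, "dz": 0.4, "spin": 0, "grip": 1}
    - {"dx": 0, "dy": 0, "dz": 0.7, "spin": 0, "grip": 1}
    - {"dx": 0, "dy": 0, "dz": 0.7, "spin": 0, "grip": 1}
    - {"dx": 0, "dy": 0.6, "dz": 0.3, "spin": 0, "grip": 1}
    - {"dx": 0, "dy": 0.6, "dz": 0, "spin": 0, "grip": 1}
    - {"dx": 0, "dy": 0, "dz": 0, "spin": 0, "grip": 1}
    - {"dx": 0, "dy": 0, "dz": 0, "spin": 0, "grip": 1}

```text
time: 17.05
ee_pos: [0.4438, 0.0632, 0.3386]
orientation: [-0.0, -0.081, 0.997, -0.0]
ft_force: [0.5, 0.2, 0.5]
width: 0.0001
gripper_force: 0.0
```

```bash
python3 - <<'E'
from h import *
st(); s=bot.snapshot("wrist"); np.savez("w9.npz",**s)
P=cloud(s); m=(abs(P[...,2]-.048)<.004); m[:120]=0; m[320:]=0; m[:,:200]=0; m[:,400:]=0; print(cv2.minAreaRect(P[m][:,:2].astype(np.float32)))
k=(P[...,2]>.0545)&(P[...,2]<.06)&(np.hypot(P[...,0]-.444,P[...,1]-.0035)<.014); print("btn z",np.median(P[k],0),k.sum())
g=cv2.cvtColor(s["frame"],cv2.COLOR_BGR2GRAY)
k=(P[...,2]>.078)&(P[...,2]<.1)&(np.hypot(P[...,0]-.4485,P[...,1]-.065)<.032)&(g>110)
Q=np.array([ray(s,x,y,.086)[:2] for y,x in np.argwhere(k)]); d=np.linalg.svd(Q-Q.mean(0))[2][0]; print("line",len(Q),Q.mean(0),np.degrees(np.arctan2(d[1],d[0]))%180+180)
E
```

```text
t 17.05 p [0.4438 0.0632 0.3386] yaw 99.27 pointer 189.27 F [0.5 0.2 0.5] M [-0.039  0.006  0.017] w 0.0001
((0.4476795792579651, 0.0476265475153923), (0.12387669831514359, 0.09399536997079849), 85.39545440673828)
btn z [0.44345526 0.00356391 0.0566928 ] 864
line 192 [0.43764659 0.0629693 ] 189.13450227716626
```

The pointer is at 189.1° against the mark at 189.4°, the timer hasn't moved, and the button is back up.

```bash
python3 -c "from station import bot; print(bot.close_job())"
```

```text
the job is handed in; nothing more can be done
None
```

The timer is set: I wound the dial to its stop, turned it back to within about 0.3° of the thick mark, then pressed the start button fully and released it; the timer did not measurably move, nothing around it was touched, and the job is handed in.

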